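# Tip the tray of axle nuts into its stock carton

### The job

Slide the open cardboard carton across so that its opening is under the front lip of the tipping tray that holds the hex nuts. Then tip that tray by its push bar until all four nuts have slid into the carton, and ease the tray back down to level without letting it slam. Keep the carton upright and leave the tray of round bushings and the other things on the bench alone.

Things in the scene. Friction and masses are not known exactly. Their poses are not given: they have to be found in the camera images.
- nut_stand: Fixed dark steel stand of the tray that holds the four hex nuts; twin of the other, left or right. Origin: on the table, below the hinge. x: the pouring direction (away from the robot), z up. Foot and uprights lie at x below -30 mm; two arms carry the hinge at y = +-65 to 71 mm, x up to 15 mm, above z = 145 mm.
- nut_tray (a joint): Angle of the nut tray, rad: a steel tray on a hinge along the stand's y, 170 mm above the stand's origin. 0 = level, at rest; grows as the front lip goes down and the rear comes up; stop at 1.15. Gravity and a spring bring it back to 0 when let go. The parts start to slide at about 0.6 and surely slide off by 1.05.
- nut_tray_bar (a point): Centre of the nut tray's push bar, a 12 mm round steel bar, 114 mm long, lying along the hinge direction above the tray on two thin arms. At rest 86 mm behind (towards the robot) and 123 mm above the hinge; it moves on an arc of 150 mm about the hinge. Pushing it forward (stand +x) tips the tray.
- nut_tray_lip (a point): Middle of the front edge of the nut tray's floor. The front is open, 110 mm wide; the lip is 50 mm in front of the hinge and 174 mm above the table at rest, 24 mm in front and 126 mm up when fully tipped. The tray reaches 150 mm behind the hinge, is 118 mm wide, its walls 40 to 45 mm high.
- bush_stand: The other, identical stand and tipping tray, which holds the three bushings. Same axes and sizes.
- bush_tray (a joint): Angle of the other tray, 0 = level.
- carton: Loose open-topped cardboard bin carton, 200 (x) x 230 (y) x 90 mm high, walls 8 mm, 0.35 kg. Origin: centre of its underside; x, y along its sides. It fits under the trays' lips and side arms, up to the stand's uprights (30 mm behind the hinge). Its rim can be pinched from above.
- nut0: Bare steel hex axle nut, 36 mm across flats, 24 mm thick, 100 g. Origin: centre of its underside.
- nut1: Bare steel hex axle nut, 36 mm across flats, 24 mm thick, 100 g. Origin: centre of its underside.
- nut2: Bare steel hex axle nut, 36 mm across flats, 24 mm thick, 100 g. Origin: centre of its underside.
- nut3: Bare steel hex axle nut, 36 mm across flats, 24 mm thick, 100 g. Origin: centre of its underside.
- bush0: Round black rubber bushing, 40 mm across, 36 mm tall, standing in the other tray. Origin: centre of its underside.
- bush1: Round black rubber bushing, 40 mm across, 36 mm tall, standing in the other tray. Origin: centre of its underside.
- bush2: Round black rubber bushing, 40 mm across, 36 mm tall, standing in the other tray. Origin: centre of its underside.
- oil_filter: Bystander: black oil filter can, 68 mm across, 95 tall. Origin: under its middle.
- tape_roll: Bystander: roll of tape lying flat, 100 mm across, 48 tall. Origin: under its middle.
- wrench: Bystander: steel wrench lying flat. Origin: under its middle.
- plug_box: Bystander: small closed cardboard box 110 x 60 x 50 mm. Origin: under its middle.
- hub_cap: Bystander: round aluminium hub cap, 100 mm across, 24 tall. Origin: under its middle.
Things that resemble listed ones, but are neither listed nor needed, are in the scene too. What is shaped like the nut2 but red or turquoise is not meant.

How it is judged (in metres and radians):
On the way, in this order (a step that is already met when the one before it is completed fails the run):
1. the carton's opening is under the lip of the level nut tray (value of joint nut_tray below 0.1 rad and x of nut_tray_lip in the frame of carton between -0.1 and 0.02 m and y of nut_tray_lip in the frame of carton between -0.06 and 0.06 m), for 0.2 s.
2. the nut tray is tipped (value of joint nut_tray above 0.6 rad), for 0.1 s.
At the end, for the whole second after the job is handed in: All four nuts lie at rest inside the carton; the carton stands upright on the table; the nut tray is back level (within 0.06 rad); the other tray is level and its three bushings are within 30 mm of where they were (x of nut0 in the frame of carton between -0.1 and 0.1 m and y of nut0 in the frame of carton between -0.115 and 0.115 m and z of nut0 in the frame of carton between -0.01 and 0.085 m and x of nut1 in the frame of carton between -0.1 and 0.1 m and y of nut1 in the frame of carton between -0.115 and 0.115 m and z of nut1 in the frame of carton between -0.01 and 0.085 m and x of nut2 in the frame of carton between -0.1 and 0.1 m and y of nut2 in the frame of carton between -0.115 and 0.115 m and z of nut2 in the frame of carton between -0.01 and 0.085 m and x of nut3 in the frame of carton between -0.1 and 0.1 m and y of nut3 in the frame of carton between -0.115 and 0.115 m and z of nut3 in the frame of carton between -0.01 and 0.085 m and linear speed of each of nut0, nut1, nut2, nut3, carton below 0.03 m/s and value of joint each of nut_tray, bush_tray below 0.06 rad and angle between carton's own z axis and vertical below 0.06 rad and height (world z) of carton between -0.01 and 0.01 m and distance of each of bush0, bush1, bush2 from where it was at the start of the episode below 0.03 m); the robot touches nothing.
It fails at once if the nut tray was let slam down onto its rest (faster than 1.8 rad/s near level) (value of joint nut_tray below 0.25 rad and velocity of joint nut_tray below -1.8 rad/s).
It fails at once if the tray of bushings was tipped (value of joint bush_tray above 0.15 rad).
It fails at once if the carton was tipped over (angle between carton's own z axis and vertical above 0.5 rad).
It fails at once if a bystander was moved by more than 40 mm (distance of any of oil_filter, tape_roll, wrench, plug_box, hub_cap from where it was at the start of the episode above 0.04 m).
It also fails if it takes over 61 s, if anything falls off the work surface, if the arm or the gripper's body presses on something with over 40 N, if the wrist force passes 120 N, or if a joint passes its speed limit or range.

### The arm

A 6-joint arm with a two-finger parallel gripper is mounted at the origin on the work surface. World frame = base frame: x ahead of the robot, y to its left, z up, the work surface at z = 0. Lengths are in mm, angles in rad, forces in N, time in s.
With the tool pointing down it reaches from about 275 to 1000 mm from the base axis. Payload 8.4 kg.
Tool frame: the origin (TCP) lies between the finger pads; the fingertips stand r.finger_overhang ahead of it and the grasp point (between the pads) is the TCP (r.finger_overhang is the distance from the TCP to the fingertips, in mm); z points along the fingers, y is the line along which they close (so a half turn about z gives the same grasp; the last joint's range is limited). The gripper opens to 85 mm and grips with 20 to 120 N. Pads are 22 mm wide; open, the fingers measure 114 mm over their backs; the gripper's body (76 mm by 85 mm) begins 54 mm behind the grasp point. The pads swing forward as they close: fully open they stand 13 mm farther back than shut.
Start: joints at [1.282, 0.353, 1.633, -0, 1.155, -0.002], TCP at [176.801, 599.474, 250.281] pointing down, gripper open.
Joint ranges: [-2.63, 2.63], [-0.92, 2.1], [0.06, 2.66], [-1.3, 4.44], [0, 2.69], [-3.02, 3.02]. Speed limits (rad/s): [2.22, 2.22, 2.79, 3.14, 3.14, 3.14].

### API

Orientations are given as [roll, pitch, yaw] about the fixed x, y, z axes, in that order (R = Rz(yaw) Ry(pitch) Rx(roll)).
In Python, from rig import r, cams, sign_off gives the robot as it stands.
- The arm moves only by the shell command python3 -m crank 'ROWS' [FORCE]. ROWS is JSON, a list of rows, each a list of 7 numbers: the shift along the tool's x, y, z in m, then the turn, a rotation vector about the tool's x, y, z in rad, then the closure, from 0 (fully open) to 1 (shut). In form: [[dx, dy, dz, ax, ay, az, gripper], ...]. A call has 1 to 5 rows; each row is the pose to reach, as a shift and turn from the pose commanded when the call began, along the tool's axes at that moment; what a row does not reach only later rows make up. A row lasts 1/10 s, in which the tool goes at most 50 mm and 8.59 degrees, less where a joint would pass 70% of its speed; a pose out of reach is approached as far as the arm can. A call with a gripper value outside its range is refused whole. The fingers move at their own pace and stop on an object; FORCE is the grip in N (left out, the last holds). Time passes only in rows, so rows that repeat a pose let the fingers close. It gives the time, the measured TCP pose, the force, the opening and the grip force at its end, in the units of the state.
- r.sense(): the state, without advancing time (a new reading comes with each control period).
- cams.grab_frame(name): name is "side" or "top"; returns a dict with "image" (400x640x3 uint8, red, green, blue), "fx", "fy", "cx", "cy" (pixels), "position" and "orientation" of the camera in the world. Camera axes: x right, y down, z forward; pixel columns grow to the right and rows downward; lengths in mm; the calibration is good to about 2 mm. A picture is of the moment at which its call begins. There is no depth.
- sign_off(): hands the job in; it is judged then, once.
The state is a dict: "clock": time; "qpos": joint angles; "qvel": joint speeds; "joint_efforts": joint torques, N m; "eef_pos": TCP position; "tcp_rot": TCP orientation; "contact_force": force on the tool from outside, world axes, zero at the start; "wrist_torque": the same for the moment, N m; "opening": opening from 0.0 (shut) to 1.0 (fully open); "grasp_force": force on a finger pad.
Only numpy, scipy, OpenCV 4.12 (cv2) and the standard library are available. Lean on these libraries where they do the work, as an engineer would, in place of code of your own. Each camera call takes 0.05 s, during which the arm holds its last target. There are 200 camera calls.

## Working session

There is one attempt and no reset: what is moved stays moved. The work goes in short steps, Python scripts to look and compute and a shell command to move; the robot and the scene stay as the last step left them, time stands still between calls to the robot, and variables do not carry over. Pictures are saved under pics/ and viewed, at most 10 in all, crops included, and the job is handed in when it is done.

```bash
mkdir -p pics; ls; python3 - <<'E'
from rig import r,cams
import cv2
print(r.sense(), r.finger_overhang)
for n in("top","side"):
    f=cams.grab_frame(n); cv2.imwrite(f"pics/{n}0.png",f["image"][:,:,::-1])
    print({k:v for k,v in f.items() if k!="image"})
E
```

```text
pics
{'clock': 0.0, 'qpos': array([ 1.28158313e+00,  3.53689837e-01,  1.63414591e+00, -2.67679787e-05,
        1.15522141e+00, -2.41093826e-03]), 'qvel': array([ 1.29928435e-03, -9.78509353e-04, -4.21746533e-04,  1.86028929e-04,
        4.93309108e-05, -1.15998231e-04]), 'joint_efforts': array([-1.34889856e-04, -6.05239034e+01, -3.42072237e+01,  4.60582476e-05,
        9.08572722e-03,  6.73068530e-05]), 'eef_pos': array([176.68552619, 599.02062438, 249.53059948]), 'tcp_rot': array([-3.14012810e+00,  2.09428687e-05,  2.85480124e+00]), 'contact_force': array([-0.1539772 , -0.0956984 , -0.37714646]), 'wrist_torque': array([0.0324381 , 0.01941951, 0.02911083]), 'grasp_force': 0.0, 'opening': 0.9977542864751425} 19.0
{'fx': 374.27905734885775, 'fy': 374.27905734885775, 'cx': 319.3570062466912, 'cy': 204.25058266679417, 'position': array([ 408.66721597,  -11.79600541, 1165.39302873]), 'orientation': array([-3.02130998e+00, -2.59253354e-03, -1.57643632e+00])}
{'fx': 430.9017311468225, 'fy': 430.9017311468225, 'cx': 312.53871361846916, 'cy': 197.05878945541787, 'position': array([ 122.3379907 , -831.23574038,  993.60883188]), 'orientation': array([-2.28364553e+00,  1.47602206e-03, -4.40582829e-01])}
```

View pics/top0.png

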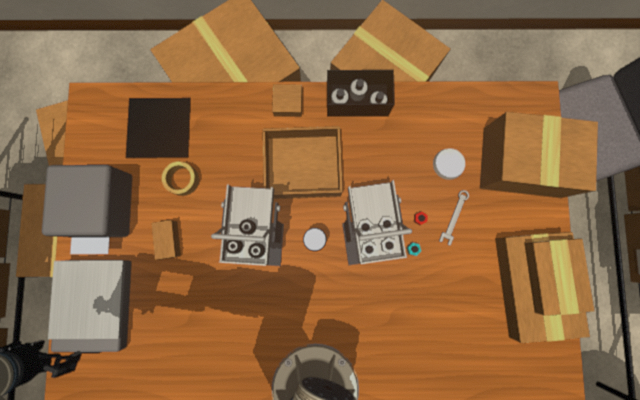

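View pics/side0.png

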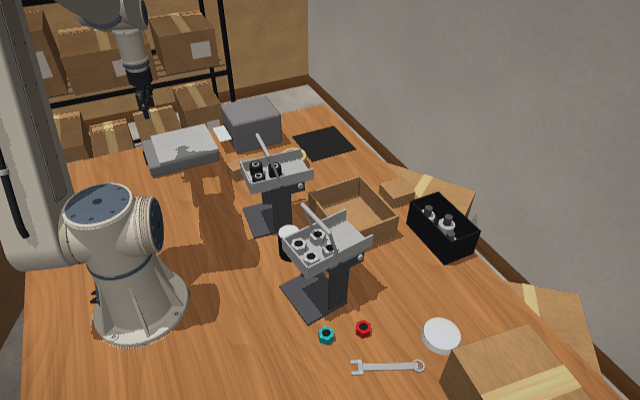

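The top view shows the robot base at the bottom, with +x up and +y left.
- **Trays:** the left one, around (249,225), has three round black bushings. The right one, around (377,225), has four hex nuts, so it is the nut tray.
- **Open boxes:** the brown carton at (303,162) is the one I want. The black box at (360,93) is a decoy.
- **Loose nuts:** the red one at (420,218) and the turquoise one at (414,249) are decoys.

I'll check this choice in one close crop.

```bash
python3 - <<'E'
import cv2
a=cv2.imread("pics/top0.png")[115:275,210:422]; cv2.imwrite("pics/crop0.png",cv2.resize(a,None,fx=3.7,fy=3.7,interpolation=cv2.INTER_CUBIC))
E
cat > h.py <<'E'
import numpy as np
from scipy.spatial.transform import Rotation as R
from rig import r,cams
def ray(f,u,v):
    d=R.from_euler('xyz',f["orientation"]).as_matrix()@[(u-f["cx"])/f["fx"],(v-f["cy"])/f["fy"],1]
    return np.array(f["position"]),d/np.linalg.norm(d)
def plane(f,u,v,z):
    p,d=ray(f,u,v); return p+d*(z-p[2])/d[2]
def proj(f,P):
    q=R.from_euler('xyz',f["orientation"]).as_matrix().T@(np.array(P)-f["position"])
    return f["fx"]*q[0]/q[2]+f["cx"],f["fy"]*q[1]/q[2]+f["cy"]
def delta(P,rpy=None):  # shift (m) in tool axes, rotvec in tool axes
    s=r.sense(); M=R.from_euler('xyz',s["tcp_rot"])
    o=M.inv().apply(np.array(P)-s["eef_pos"])/1000
    w=None if rpy is None else (M.inv()*R.from_euler('xyz',rpy)).as_rotvec()
    return o.round(4),w
E
```

```text
(no output)
```

View pics/crop0.png

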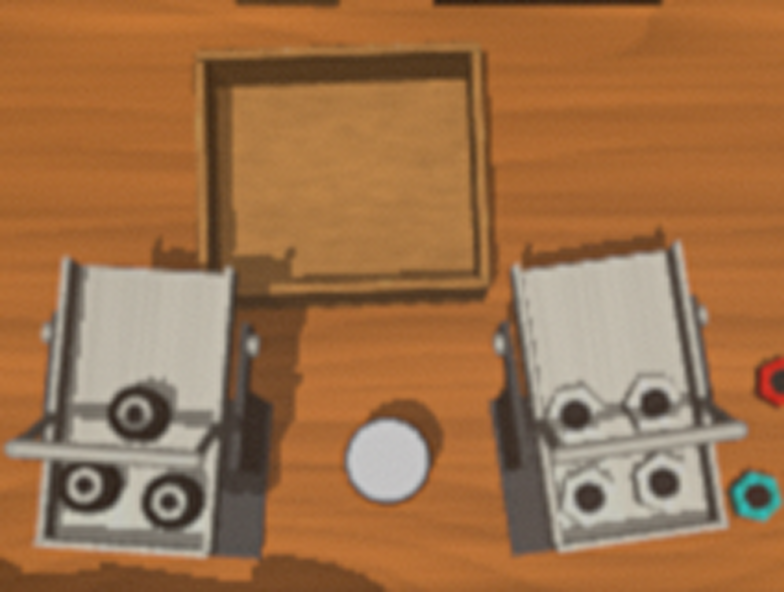

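The crop confirms the choice: four bare hex nuts in the right tray (crop 620,430) and three black round bushings in the left one. The carton's rim corners are near crop (197,55), (486,48) and (490,292). The bar runs from (548,457) to (745,430), and the lip from (525,272) to (668,250).

```bash
python3 - <<'E'
from h import *
f=cams.grab_frame("top"); g=cams.grab_frame("side")
c=lambda u,v:(u/3.7+210,v/3.7+115)
L={k:plane(f,*c(u,v),z) for k,u,v,z in [("barL",548,457,293),("barR",745,430,293),("lipL",525,274,174),("lipR",668,250,174),("pivL",501,343,170),("pivR",700,315,170),
 ("rearL",562,550,212),("rearR",726,525,212),("cTL",197,55,90),("cTR",486,48,90),("cBR",490,292,90),("filtTop",388,460,95),
 ("blbarL",8,447,293),("blbarR",203,458,293),("blpivR",250,344,170),("blpivL",47,332,170)]}
for k,v in L.items(): print(k,v.round(0), "side px",np.round(proj(g,v),0))
for a,b in[("barL","barR"),("lipL","lipR"),("cTL","cTR"),("cTR","cBR"),("pivL","pivR"),("blbarL","blbarR")]:
    d=L[b]-L[a]; print(a,b,np.linalg.norm(d).round(0),"mid",((L[a]+L[b])/2).round(0),"yaw",np.arctan2(d[0],-d[1]).round(3))
E
```

```text
barL [ 433. -104.  293.] side px [301. 202.]
barR [ 450. -229.  293.] side px [330. 233.]
lipL [ 569. -103.  174.] side px [347. 221.]
lipR [ 586. -207.  174.] side px [372. 244.]
pivL [519. -85. 170.] side px [328. 223.]
pivR [ 539. -229.  170.] side px [361. 257.]
rearL [ 373. -121.  212.] side px [282. 238.]
rearR [ 389. -233.  212.] side px [307. 267.]
cTL [762. 150.  90.] side px [360. 175.]
cTR [766. -82.  90.] side px [399. 217.]
cBR [568. -83.  90.] side px [342. 237.]
filtTop [437.  -2.  95.] side px [289. 232.]
blbarL [442. 235. 293.] side px [258. 134.]
blbarR [434. 112. 293.] side px [270. 156.]
blpivR [520.  97. 170.] side px [301. 185.]
blpivL [529. 244. 170.] side px [285. 158.]
barL barR 125.0 mid [ 442. -166.  293.] yaw 0.13
lipL lipR 106.0 mid [ 578. -155.  174.] yaw 0.163
cTL cTR 232.0 mid [764.  34.  90.] yaw 0.02
cTR cBR 198.0 mid [667. -82.  90.] yaw -1.568
pivL pivR 146.0 mid [ 529. -157.  170.] yaw 0.135
blbarL blbarR 123.0 mid [438. 173. 293.] yaw -0.062
```

The measurements agree with the given sizes. The nut hinge is near (529,-158), yaw about 0.14, and the bar near (443,-168,293). The carton centre is about (665,34), yaw about 0.01, and its right wall is at y≈-78. My plan is to pinch the right wall and slide the carton by about (-32,-180) mm. First I rise clear of the trays and square the wrist.

```bash
python3 -m crank '[[0,0,-0.05,0,0,-0.14,0],[0,0,-0.10,0,0,-0.287,0],[0,0,-0.15,0,0,-0.287,0],[0,0,-0.15,0,0,-0.287,0]]'; python3 - <<'E'
from h import *
print(r.sense()["tcp_rot"],delta([690,-78,400])[0],delta([690,-78,76])[0])
E
```

```text
clock: 0.6
eef_pos: [177.5, 601.8, 408.2]
tcp_rot: [3.13, 0.003, -3.141]
contact_force: [0.8, 0.9, -0.6]
opening: 0.999
grasp_force: 0.0
[ 3.13039535  0.00334958 -3.14138076] [-0.5123 -0.68    0.0023] [-0.5112 -0.6837  0.3263]
```

```bash
python3 -m crank '[[-0.03,-0.034,0,0,0,0,0],[-0.06,-0.068,0,0,0,0,0],[-0.09,-0.102,0,0,0,0,0],[-0.12,-0.136,0,0,0,0,0],[-0.15,-0.17,0,0,0,0,0]]' | sed -n 1,3p
python3 -m crank '[[-0.03,-0.034,0,0,0,0,0],[-0.06,-0.068,0,0,0,0,0],[-0.09,-0.102,0,0,0,0,0],[-0.12,-0.136,0,0,0,0,0],[-0.15,-0.17,0,0,0,0,0]]'| sed -n 1,3p
python3 -m crank '[[-0.03,-0.034,0,0,0,0,0],[-0.06,-0.068,0,0,0,0,0],[-0.09,-0.102,0,0,0,0,0],[-0.12,-0.136,0,0,0,0,0],[-0.15,-0.17,0,0,0,0,0]]'| sed -n 1,3p
python3 -m crank '[[-0.02,-0.04,0,0,0,0,0],[-0.04,-0.08,0,0,0,0,0],[-0.06,-0.12,0,0,0,0,0],[-0.06,-0.17,0,0,0,0,0],[-0.06,-0.17,0,0,0,0,0]]'| sed -n 1,3p
python3 - <<'E'
from h import *
print(delta([690,-78,76],[np.pi,0,np.pi]))
E
```

```text
clock: 1.1
eef_pos: [327.6, 427.9, 399.7]
tcp_rot: [-3.141, -0.0, -3.141]
clock: 1.6
eef_pos: [477.7, 257.8, 399.9]
tcp_rot: [-3.142, -0.0, 3.141]
clock: 2.1
eef_pos: [627.8, 87.9, 399.7]
tcp_rot: [3.142, -0.001, 3.141]
clock: 2.6
eef_pos: [686.8, -86.3, 398.8]
tcp_rot: [-3.139, -0.002, 3.137]
(array([-0.0037,  0.009 ,  0.3227]), array([-0.0021646 , -0.00177119, -0.00501281]))
```

```bash
python3 -m crank '[[-0.003,0.004,0.04,0,0,0,0],[-0.003,0.004,0.09,0,0,0,0],[-0.003,0.004,0.14,0,0,0,0],[-0.003,0.004,0.19,0,0,0,0],[-0.003,0.004,0.22,0,0,0,0]]' | sed -n 2,3p
python3 -m crank '[[0,0,0.03,0,0,0,0],[0,0,0.06,0,0,0,0],[0,0,0.09,0,0,0,0],[0,0,0.10,0,0,0,0],[0,0,0.10,0,0,0,0]]'
python3 - <<'E'
from h import *;import cv2
f=cams.grab_frame("side"); cv2.imwrite("pics/s1.png",cv2.resize(f["image"][130:310,260:500,::-1],None,fx=3,fy=3,interpolation=cv2.INTER_CUBIC))
E
```

```text
eef_pos: [687.4, -75.5, 175.5]
tcp_rot: [3.141, -0.005, -3.141]
clock: 3.6
eef_pos: [688.6, -75.9, 78.5]
tcp_rot: [3.141, -0.003, -3.141]
contact_force: [-0.1, 0.8, 0.4]
opening: 1.001
grasp_force: 0.0
```

View pics/s1.png

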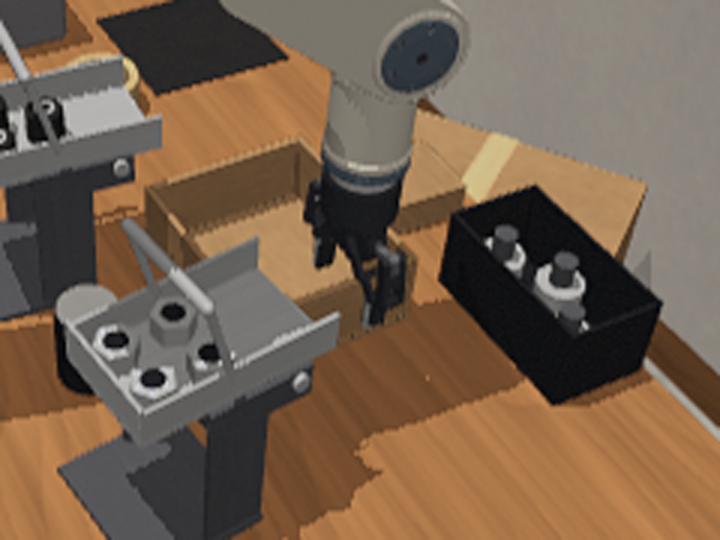

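The fingers straddle the carton's right wall, the inner one near crop (322,245) and the outer one near (380,290). I close on it now.

```bash
python3 -m crank '[[0,0,0,0,0,0,1],[0,0,0,0,0,0,1],[0,0,0,0,0,0,1],[0,0,0,0,0,0,1],[0,0,0,0,0,0,1]]' 40
python3 -m crank '[[0,0,0,0,0,0,1],[0,0,0,0,0,0,1],[0,-0.005,0,0,0,0,1],[0,-0.01,0,0,0,0,1],[0,-0.02,0,0,0,0,1]]'
```

```text
clock: 4.15
eef_pos: [690.1, -76.5, 80.7]
tcp_rot: [-3.142, 0.001, -3.141]
contact_force: [0.0, 0.4, -0.5]
opening: 0.143
grasp_force: 0.0
clock: 4.65
eef_pos: [690.5, -95.3, 80.8]
tcp_rot: [3.14, 0.001, -3.141]
contact_force: [1.9, 4.7, 5.8]
opening: 0.087
grasp_force: 39.7
```

```bash
python3 -m crank '[[0.003,-0.016,0,0,0,0,1],[0.006,-0.032,0,0,0,0,1],[0.01,-0.048,0,0,0,0,1],[0.013,-0.064,0,0,0,0,1],[0.016,-0.08,0,0,0,0,1]]'
python3 -m crank '[[0.003,-0.016,0,0,0,0,1],[0.006,-0.032,0,0,0,0,1],[0.01,-0.048,0,0,0,0,1],[0.013,-0.064,0,0,0,0,1],[0.016,-0.08,0,0,0,0,1]]'
python3 - <<'E'
from h import *;import cv2
f=cams.grab_frame("top"); cv2.imwrite("pics/t2.png",cv2.resize(f["image"][115:275,230:442,::-1],None,fx=3.7,fy=3.7,interpolation=cv2.INTER_CUBIC))
E
```

```text
clock: 5.15
eef_pos: [674.4, -176.5, 80.7]
tcp_rot: [3.141, 0.001, 3.141]
contact_force: [0.7, 6.1, 5.4]
opening: 0.086
grasp_force: 39.8
clock: 5.65
eef_pos: [658.4, -256.5, 80.7]
tcp_rot: [3.141, 0.001, 3.141]
contact_force: [0.6, 7.2, 8.8]
opening: 0.08
grasp_force: 40.2
```

View pics/t2.png

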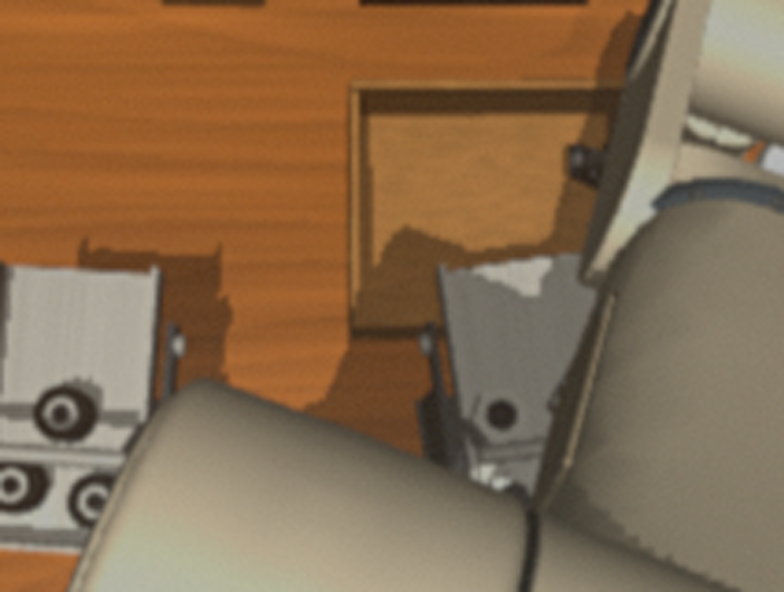

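The carton now spans from crop (350,85) to (350,330) on its left edge. It is still square and sits under the nut tray's lip. I release, retreat upward and compute the fit.

```bash
python3 -m crank '[[0,0,0,0,0,0,0],[0,0,0,0,0,0,0],[0,0,0,0,0,0,0],[0,0,0,0,0,0,0],[0,0,0,0,0,0,0]]'
python3 -m crank '[[0,0,-0.03,0,0,0,0],[0,0,-0.07,0,0,0,0],[0,0,-0.12,0,0,0,0],[0,0,-0.17,0,0,0,0],[0,0,-0.22,0,0,0,0]]' | sed -n 2p
python3 -m crank '[[0,0,-0.03,0,0,0,0.3],[0,0,-0.07,0,0,0,0.6],[0,0,-0.11,0,0,0,1],[0,0,-0.11,0,0,0,1],[0,0,-0.11,0,0,0,1]]'
python3 - <<'E'
from h import *
f=cams.grab_frame("top")
c=lambda u,v:(u/3.7+230,v/3.7+115)
TL=plane(f,*c(350,85),90);BL=plane(f,*c(350,330),90);print(TL,BL)
x=(TL-BL)[:2];x/=np.linalg.norm(x);y=np.array([-x[1],x[0]]);C=(TL+BL)[:2]/2-115*y
l=np.array([578,-152])-C;print(C,l@x,l@y)
E
```

```text
clock: 6.2
eef_pos: [658.0, -256.0, 80.1]
tcp_rot: [3.142, -0.0, -3.141]
contact_force: [0.4, -0.3, 0.2]
opening: 0.921
grasp_force: 0.0
eef_pos: [657.7, -256.1, 302.3]
clock: 7.2
eef_pos: [658.2, -256.3, 411.3]
tcp_rot: [-3.141, 0.002, -3.141]
contact_force: [0.2, -0.3, -0.1]
opening: 0.144
grasp_force: 0.0
[735.98997227 -31.92098951  90.        ] [538.72669533 -30.47715191  90.        ]
[ 636.51663189 -146.1959904 ] -58.472584108534214 -6.23214597187711
```

The fit is good: the lip sits at about (-58,-6) mm in the carton frame. Next I turn the wrist to the stand's yaw (0.14) and go behind the bar, staying high on the way.

```bash
python3 -m crank '[[0.04,0.01,0,0,0,-0.07,1],[0.08,0.03,0,0,0,-0.14,1],[0.125,0.05,0,0,0,-0.14,1],[0.17,0.065,0,0,0,-0.14,1],[0.21,0.08,0,0,0,-0.14,1]]' | sed -n 2,3p
python3 - <<'E'
from h import *
print(delta([407,-175,293],[np.pi,0,np.pi+0.14]))
E
```

```text
eef_pos: [445.2, -175.4, 408.1]
tcp_rot: [3.14, -0.003, -3.001]
(array([0.0374, 0.0055, 0.1153]), array([ 0.00164959, -0.00310838,  0.00040212]))
```

```bash
python3 -m crank '[[0.038,0.005,0,0,0,0,1],[0.038,0.005,0,0,0,0,1],[0.038,0.005,0.04,0,0,0,1],[0.038,0.005,0.08,0,0,0,1],[0.038,0.005,0.117,0,0,0,1]]'
python3 -m crank '[[0,0,0,0,0,0,1],[-0.005,0,0,0,0,0,1],[-0.01,0,0,0,0,0,1]]'
python3 - <<'E'
from h import *;import cv2
f=cams.grab_frame("side"); cv2.imwrite("pics/s3.png",cv2.resize(f["image"][130:310,240:480,::-1],None,fx=3,fy=3,interpolation=cv2.INTER_CUBIC))
E
```

```text
clock: 8.25
eef_pos: [409.1, -176.5, 290.6]
tcp_rot: [3.141, -0.001, -3.001]
contact_force: [0.6, -0.5, 0.0]
opening: -0.002
grasp_force: 0.0
clock: 8.55
eef_pos: [421.1, -175.8, 294.9]
tcp_rot: [-3.141, 0.002, -3.002]
contact_force: [0.1, 0.4, 0.4]
opening: -0.001
grasp_force: 0.0
```

View pics/s3.png

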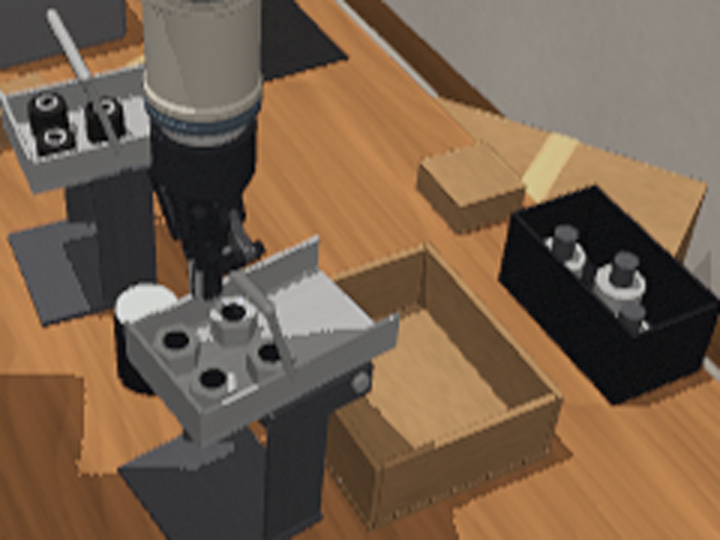

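The closed fingers, tip near crop (205,290), hang just behind the nut tray's bar, which runs to (275,330). The carton is upright under the lip. I start pushing forward.

```bash
python3 -m crank '[[-0.006,0,0,0,0,0,1],[-0.012,0,0,0,0,0,1],[-0.018,0,0,0,0,0,1],[-0.026,0,0,0,0,0,1],[-0.034,0,0,0,0,0,1]]'
python3 -m crank '[[-0.008,0,0,0,0,0,1],[-0.016,0,0,0,0,0,1],[-0.024,0,0,0,0,0,1],[-0.032,0,0,0,0,0,1],[-0.04,0,0,0,0,0,1]]'
python3 - <<'E'
from h import *;import cv2
f=cams.grab_frame("side"); cv2.imwrite("pics/s4.png",cv2.resize(f["image"][130:310,240:480,::-1],None,fx=3,fy=3,interpolation=cv2.INTER_CUBIC))
E
```

```text
clock: 9.1
eef_pos: [451.9, -171.0, 294.4]
tcp_rot: [-3.141, -0.004, -3.001]
contact_force: [-12.6, -2.3, 10.1]
opening: 0.002
grasp_force: 6.2
clock: 9.6
eef_pos: [492.4, -165.2, 293.8]
tcp_rot: [-3.141, -0.002, -3.001]
contact_force: [-6.6, -2.4, 2.6]
opening: -0.003
grasp_force: 0.0
```

View pics/s4.png

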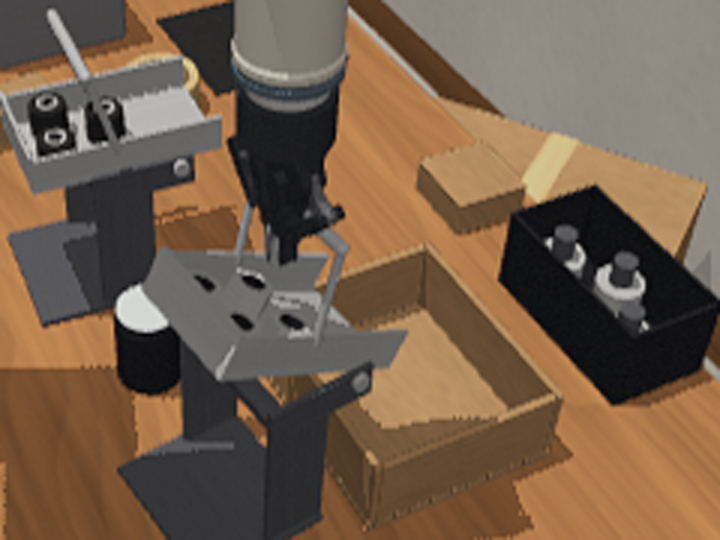

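The tray is tipped about 0.5 rad, with the finger between the bar's arms near (285,240) and the nuts still on it. I continue towards about 1.07 rad and hold.

```bash
python3 -m crank '[[-0.009,0,0,0,0,0,1],[-0.018,0,0,0,0,0,1],[-0.027,0,0,0,0,0,1],[-0.036,0,0,0,0,0,1],[-0.044,0,0,0,0,0,1]]'
python3 -m crank '[[-0.009,0,0,0,0,0,1],[-0.018,0,0,0,0,0,1],[-0.027,0,0,0,0,0,1],[-0.036,0,0,0,0,0,1],[-0.044,0,0,0,0,0,1]]'
python3 -m crank '[[0,0,0,0,0,0,1],[0,0,0,0,0,0,1],[0,0,0,0,0,0,1],[0,0,0,0,0,0,1],[0,0,0,0,0,0,1]]'
python3 -m crank '[[0,0,0,0,0,0,1],[0,0,0,0,0,0,1],[0,0,0,0,0,0,1],[0,0,0,0,0,0,1],[0,0,0,0,0,0,1]]'
python3 - <<'E'
from h import *;import cv2
f=cams.grab_frame("side"); cv2.imwrite("pics/s5.png",cv2.resize(f["image"][130:310,240:480,::-1],None,fx=3,fy=3,interpolation=cv2.INTER_CUBIC))
E
```

```text
clock: 10.15
eef_pos: [535.8, -158.8, 293.2]
tcp_rot: [3.141, -0.002, -3.001]
contact_force: [-5.0, -0.1, -2.5]
opening: -0.0
grasp_force: 0.0
clock: 10.65
eef_pos: [579.7, -152.6, 292.5]
tcp_rot: [3.141, -0.003, -3.001]
contact_force: [-6.6, 0.3, -4.5]
opening: -0.001
grasp_force: 3.2
clock: 11.15
eef_pos: [579.4, -152.6, 293.1]
tcp_rot: [3.141, -0.001, -3.001]
contact_force: [-5.8, 1.0, -3.7]
opening: -0.003
grasp_force: 2.5
clock: 11.65
eef_pos: [579.4, -152.7, 293.2]
tcp_rot: [3.141, -0.001, -3.001]
contact_force: [-4.7, 0.6, -3.1]
opening: 0.004
grasp_force: 2.5
```

View pics/s5.png

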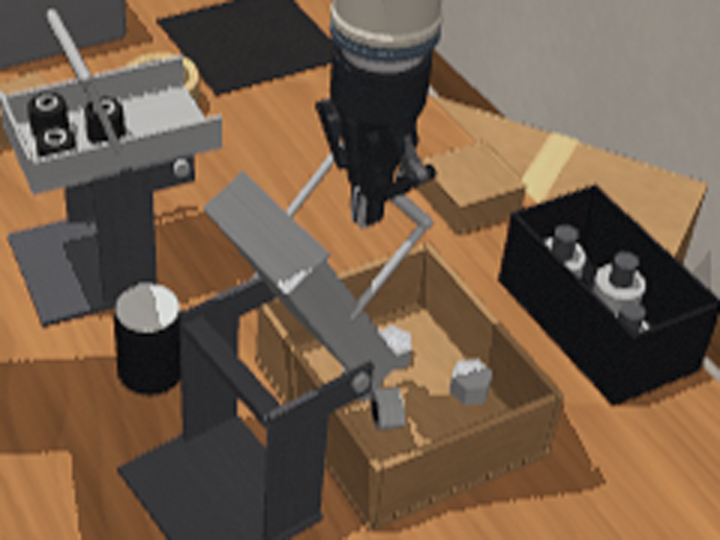

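Three nuts are visible in the carton, at (395,342), (470,380) and (388,405). The fourth is hidden behind the tray. I push a little further and hold, then ease the tray back.

```bash
python3 -m crank '[[-0.003,0,0,0,0,0,1],[-0.006,0,0,0,0,0,1],[-0.007,0,0,0,0,0,1],[-0.007,0,0,0,0,0,1],[-0.007,0,0,0,0,0,1]]' | sed -n 2,4p
python3 -m crank '[[0,0,0,0,0,0,1],[0,0,0,0,0,0,1],[0,0,0,0,0,0,1],[0,0,0,0,0,0,1],[0,0,0,0,0,0,1]]' | sed -n 2,4p
python3 - <<'E'
from h import *;import cv2
f=cams.grab_frame("top");g=cams.grab_frame("side")
a=cv2.resize(f["image"][120:270,310:435,::-1],None,fx=3,fy=3,interpolation=cv2.INTER_CUBIC)
b=cv2.resize(g["image"][180:330,280:420,::-1],None,fx=3,fy=3,interpolation=cv2.INTER_CUBIC)
cv2.imwrite("pics/m6.png",cv2.hconcat([a,b]))
E
```

```text
eef_pos: [586.1, -151.9, 292.8]
tcp_rot: [3.141, -0.002, -3.002]
contact_force: [-5.6, -0.9, -4.9]
eef_pos: [586.0, -151.9, 292.9]
tcp_rot: [3.141, -0.002, -3.002]
contact_force: [-6.8, -0.9, -4.8]
```

View pics/m6.png

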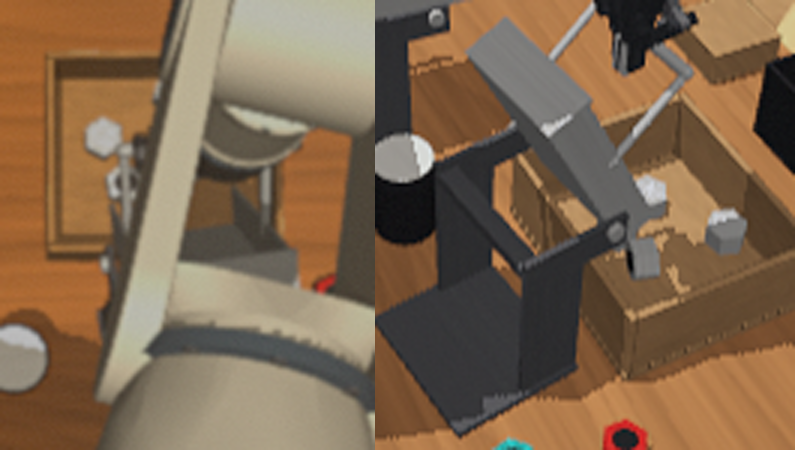

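The top view shows two nuts in the carton, at (100,137) and (122,183). The side view shows three. I match them by projection.

```bash
python3 - <<'E'
from h import *
f=cams.grab_frame("top");g=cams.grab_frame("side")
for u,v in[(100,137),(122,183)]:
    P=plane(f,310+u/3,120+v/3,30);s=proj(g,P);print(P,s,"crop",375+(s[0]-280)*3,(s[1]-180)*3)
for u,v in[(652,190),(727,230),(644,257)]: print(plane(g,280+(u-375)/3,180+v/3,15))
E
```

```text
[665.75744703 -90.39086836  30.        ] (np.float64(370.65940569044955), np.float64(242.69284967556325)) crop 646.9782170713486 188.07854902668976
[ 617.48433498 -112.335068     30.        ] (np.float64(360.51206906837615), np.float64(252.68406636054237)) crop 616.5362072051284 218.05219908162712
[677.49038829 -83.38825091  15.        ]
[ 716.80348894 -162.02677975   15.        ]
[ 623.9979594  -156.59897385   15.        ]
```

The top view's second nut, at (617,-112), is the one hidden in the side view. That makes four nuts in the carton. I ease the tray back now.

```bash
python3 -m crank '[[0.008,0,0,0,0,0,1],[0.016,0,0,0,0,0,1],[0.024,0,0,0,0,0,1],[0.032,0,0,0,0,0,1],[0.04,0,0,0,0,0,1]]' | sed -n '2p;4p'
python3 -m crank '[[0.008,0,0,0,0,0,1],[0.016,0,0,0,0,0,1],[0.024,0,0,0,0,0,1],[0.032,0,0,0,0,0,1],[0.04,0,0,0,0,0,1]]' | sed -n '2p;4p'
python3 -m crank '[[0.007,0,0,0,0,0,1],[0.014,0,0,0,0,0,1],[0.021,0,0,0,0,0,1],[0.028,0,0,0,0,0,1],[0.035,0,0,0,0,0,1]]' | sed -n '2p;4p'
python3 -m crank '[[0.005,0,0,0,0,0,1],[0.01,0,0,0,0,0,1],[0.015,0,0,0,0,0,1],[0.02,0,0,0,0,0,1],[0.025,0,0,0,0,0,1]]' | sed -n '2p;4p'
python3 -m crank '[[0.004,0,0,0,0,0,1],[0.008,0,0,0,0,0,1],[0.012,0,0,0,0,0,1],[0.016,0,0,0,0,0,1],[0.02,0,0,0,0,0,1]]' | sed -n '2p;4p'
```

```text
eef_pos: [546.7, -157.6, 293.8]
contact_force: [-1.7, 0.5, 0.5]
eef_pos: [506.7, -163.0, 293.0]
contact_force: [-2.9, -1.1, -1.3]
eef_pos: [472.5, -168.0, 293.4]
contact_force: [-2.2, 0.1, 1.3]
eef_pos: [447.9, -171.4, 293.2]
contact_force: [-2.4, -0.8, -2.6]
eef_pos: [428.2, -174.2, 293.3]
contact_force: [-2.2, -0.1, -1.7]
```

```bash
python3 -m crank '[[0.004,0,0,0,0,0,1],[0.008,0,0,0,0,0,1],[0.012,0,0,0,0,0,1],[0.016,0,0,0,0,0,1],[0.02,0,0,0,0,0,1]]' | sed -n '2p;4p'
python3 -m crank '[[0.02,0,0,0,0,0,1],[0.04,0,0,0,0,0,1],[0.06,0,0,0,0,0,1],[0.06,0,-0.04,0,0,0,1],[0.06,0,-0.09,0,0,0,1]]' | sed -n '2p;4p'
python3 -m crank '[[0,0.04,0,0,0,0,1],[0,0.08,0,0,0,0,1],[0,0.12,-0.01,0,0,0,1],[0,0.16,-0.03,0,0,0,1],[0,0.16,-0.05,0,0,0,1]]' | sed -n '2p;4p'
python3 - <<'E'
from h import *;import cv2
f=cams.grab_frame("top");g=cams.grab_frame("side")
a=cv2.resize(f["image"][120:270,310:435,::-1],None,fx=3,fy=3,interpolation=cv2.INTER_CUBIC)
b=cv2.resize(g["image"][180:330,280:420,::-1],None,fx=3,fy=3,interpolation=cv2.INTER_CUBIC)
cv2.imwrite("pics/m7.png",cv2.hconcat([a,b]))
E
```

```text
eef_pos: [408.4, -177.0, 293.4]
contact_force: [0.6, 0.6, 0.1]
eef_pos: [346.0, -184.9, 382.7]
contact_force: [1.1, -0.1, 1.7]
eef_pos: [324.5, -23.9, 433.7]
contact_force: [-0.1, -1.1, 0.9]
```

View pics/m7.png

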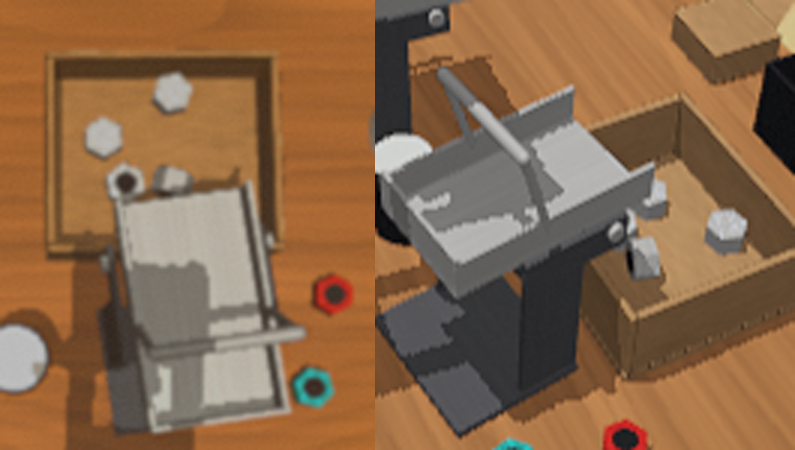

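The tray is level and empty. All four nuts lie in the upright carton, at top-view crop (172,93), (104,137), (125,183) and (172,181), and the arm is clear. I hand the job in.

```bash
python3 -m crank '[[0,0,0,0,0,0,1],[0,0,0,0,0,0,1],[0,0,0,0,0,0,1]]' | sed -n 4p; python3 -c "
from rig import sign_off; print(sign_off())"
```

```text
contact_force: [-0.0, -0.0, 0.3]
the job is handed in; nothing more can be done
None
```

The job is handed in, with no verdict returned: in the last pictures all four nuts lay in the upright carton, the nut tray had been eased back to level, and the arm was clear of everything.

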